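Sweep brass hardware off the leather cutting board into the tray

ROBOT

A 6-joint arm with a two-finger parallel gripper is mounted at the origin on the work surface. World frame = base frame: x ahead of the robot, y to its left, z up, the work surface at z = 0. Lengths are in m, angles in rad, forces in N, time in s.
With the tool pointing down it reaches from about 0.25 to 0.775 m from the base axis. Payload 4 kg.
Tool frame: the origin (TCP) lies on the centre line of the jaws, within the pads' length; the fingertips stand 17 mm ahead of it and the grasp point (between the pads) lies 2 mm behind it; z points along the fingers, y is the line along which they close (so a half turn about z gives the same grasp; the last joint's range is limited). The gripper opens to 94 mm and grips with 3 to 60 N. Pads are 16 mm wide; open, the fingers measure 119 mm over their backs; the gripper's body (75 mm by 177 mm) begins 78 mm behind the grasp point.
Start: joints at [-1.274, 0.087, 1.371, -0, 1.684, -0.103], TCP at [0.214, -0.507, 0.223] pointing down, gripper open.
Joint ranges: [-3.1, 3.1], [-0.76, 2.03], [0.27, 2.55], [-1.08, 4.22], [0.17, 2.65], [-2.57, 2.57]. Speed limits (rad/s): [2.79, 2.79, 3.14, 3.14, 3.14, 3.14].

INTERFACE

Orientations are given as [roll, pitch, yaw] about the fixed x, y, z axes, in that order (R = Rz(yaw) Ry(pitch) Rx(roll)).
In Python, from bench import robot gives the robot as it stands.
- The arm moves only by the tool servo_tool, never from a script. Its argument "plan" is a list of rows, each a list of 7 numbers: the shift along the tool's x, y, z normalised to -1 to 1, where 1 is 0.1 m, then the turn, a rotation vector about the tool's x, y, z normalised to -1 to 1, where 1 is pi/2 rad, then the finger opening in mm, from 0 to 94. In form: [[x, y, z, ax, ay, az, gripper], ...]. A call has 1 to 12 rows; each row is the pose to reach, as a shift and turn from the pose commanded when the call began, along the tool's axes at that moment; what a row does not reach only later rows make up. A row lasts 1/12 s, in which the tool goes at most 41.7 mm and 7.16 degrees, less where a joint would pass 70% of its speed; a pose out of reach is approached as far as the arm can. A call with a number of a shift or a turn outside -1 to 1 is refused whole. A call with a gripper value outside its range is refused whole. The fingers move at their own pace and stop on an object; the grip force is fixed at half the most. Time passes only in rows, so rows that repeat a pose let the fingers close. It gives the time, the measured TCP pose, the force, the opening and the grip force at its end, in the units of the state.
- robot.get_obs(): the state, without advancing time (a new reading comes with each control period).
- robot.snapshot(name): name is "side" or "top" or "wrist"; returns the picture (384x512x3 uint8, red, green, blue); there is no depth.
- robot.camera_params(name): a dict with "camera_matrix" (3x3 intrinsics, pixels), "distortion" ([k1, k2, p1, p2, k3] as OpenCV has them; the pictures are not rectified), "rvec" (rotation vector, rad) and "tvec" (3), from world to camera coordinates, as OpenCV has them; the wrist camera has in their place "tool_from_camera" (4x4, takes a point from camera to tool coordinates, whose origin is the TCP and whose axes are the flange's). Camera axes: x right, y down, z forward; pixel columns grow to the right and rows downward; lengths in m; the calibration is good to about 2 mm. A picture is of the moment at which its call begins: read the wrist's pose just before it. camera_params takes no time and is no camera call.
- robot.close_job(): hands the job in; it is judged then, once.
Trained networks look in the newest picture that a camera, given by its name, has taken for a name from the list of things; names that differ only in an ending like _2 or _b are one class to them, and where a whole thing is asked for, a point or a joint stands for the part that bears it (a point fixed in the world has none). Each returns a list of dicts, best first, with "conf" (0 to 1); they miss things now and then, are a little off and sometimes report something else, mostly with a low value. They report only what shows in the picture. A call takes as long as a camera call.
- robot.find_in(thing, camera): "extent" ([centre column, centre row, width, height] in pixels, round what is visible of it).
The state is a dict: "time": time; "joint_positions": joint angles; "qvel": joint speeds; "joint_torque": joint torques, N m; "tool_pos": TCP position; "ee_rot": TCP orientation; "wrist_force": force on the tool from outside, world axes, zero at the start; "wrist_torque": the same for the moment, N m; "width": finger opening in m; "finger_force": force on a finger pad.
Only numpy, scipy, OpenCV 4.12 (cv2) and the standard library are available. Lean on these libraries where they do the work, as an engineer would, in place of code of your own. Each camera call takes 0.05 s, during which the arm holds its last target. There are 200 camera calls.

TASK

Clear the white cutting board: with your fingertips, sweep the three loose brass pieces (two conchos and a harness ring) across the board and over its edge, so that all three end up in the low steel tray standing against it. Only push them along, do not pick them up; go round the amber dye jar, and leave the jar, the awl, the maul and the tray where they are.

Things in the scene. Friction and masses are not known exactly. Their poses are not given: they have to be found in the camera images.
- board: White plastic cutting board fixed to the bench, 300 mm (its x) by 360 mm (its y), 15 mm thick, with knife scores. Origin at the centre of its underside on the bench (z = 0), so its top is at z = 15 mm. The tray stands against one of its two short sides (y = +180 or -180 mm in its frame), the stone slab against the other.
- tray: Empty open steel tray, 230 mm (its x, parallel to the board's x) by 130 mm (its y), rim 11 mm high (4 mm below the board's top), walls and floor 2 mm thick, loose, 0.45 kg. Its long side stands 1 mm off the board's side edge, on the left or on the right; it may be shifted up to 30 mm along that edge. Origin at the centre of its underside.
- concho_a_center (a point): Brass concho (round ornament) lying flat on the board: 38 mm diameter, upright edge 5.5 mm high, domed to 9 mm, about 35 g. Point on its axis 3 mm above its underside.
- concho_b_center (a point): A second, identical brass concho; point on its axis 3 mm above its underside.
- ring_center (a point): Brass harness ring lying flat on the board: round wire 7 mm thick, 36 mm outside and 22 mm inside diameter, about 30 g. Point on its axis 3 mm above its underside.
- jar: Small amber glass dye jar with black cap, 40 mm diameter, 55 mm high, 0.12 kg, loose and upright on the board among the pieces. Origin at the centre of its underside. Must not be moved (20 mm at most) or tipped.
- awl: Awl with turned wooden handle, lying on the bench on the robot's side of the board, parallel to the board's edge: about 150 mm long (along its y) and 28 mm high. Origin on the bench near its middle. Leave it alone.
- maul: Maul with ivory-coloured cylindrical head (70 mm diameter) and wooden handle, lying on the bench beyond the board, about 230 mm long (along its y), 70 mm high. Origin on the bench at its middle. Leave it alone.
- slab: Black granite tapping slab, 230 mm (its x) by 130 mm (its y), 30 mm high, fixed on the bench against the board's side edge opposite the tray. Origin at the centre of its underside.

How it is judged:
By the outcome, as a careful person would: the job done as asked, in the order asked, and still so for the second after the job is handed in, with the robot touching nothing.
It also fails if it takes over 67 s, if anything falls off the work surface, if the arm or the gripper's body presses on something with over 40 N, if the wrist force passes 120 N, or if a joint passes its speed limit or range.

## Working session

There is one attempt and no reset: what is moved stays moved. The work goes in short steps, Python scripts to look and compute and a tool call to move; the robot and the scene stay as the last step left them, time stands still between calls to the robot, and variables do not carry over. Pictures are saved under pics/ and viewed, at most 10 in all, crops included, and the job is handed in when it is done.

Besides the shell and the picture viewer there is one more tool, called after "Request:" as name([rows], argument=value, ...), one row to a line, values as JSON. servo_tool: Moves the arm, as the interface text tells. Scaled input: -1 to 1 covers 0.1 m each way for a shift and pi/2 rad each way for a turn. Its arguments: {"type":"object","properties":{"plan":{"type":"array","items":{"type":"array","items":{"type":"number"}}}},"required":["plan"]}

```bash
mkdir -p pics; cat > h.py <<'E'
import numpy as np, cv2
from bench import robot
def ray(cam,uv,z):
    p=robot.camera_params(cam); K=np.array(p["camera_matrix"]);d=np.array(p["distortion"])
    R=cv2.Rodrigues(np.array(p["rvec"]))[0];t=np.array(p["tvec"]).ravel()
    n=cv2.undistortPoints(np.array([[uv]],float),K,d).ravel()
    c=-R.T@t; v=R.T@np.array([n[0],n[1],1]); return c+v*(z-c[2])/v[2]
def proj(cam,P):
    p=robot.camera_params(cam)
    return cv2.projectPoints(np.array(P,float).reshape(-1,1,3),np.array(p["rvec"]),np.array(p["tvec"]),np.array(p["camera_matrix"]),np.array(p["distortion"]))[0].reshape(-1,2)
def save(cam,name,s=1.5):
    im=robot.snapshot(cam); cv2.imwrite("pics/"+name+".png",cv2.resize(im[:,:,::-1],None,fx=s,fy=s,interpolation=cv2.INTER_CUBIC)); return im
E
python3 - <<'E'
from h import *
save("top","top0")
o=robot.get_obs();print(o["time"],o["tool_pos"],o["ee_rot"])
zs=dict(board=.015,tray=.011,concho_a_center=.02,ring_center=.018,jar=.07,awl=.014,maul=.035,slab=.03)
for n,z in zs.items():
    for r in robot.find_in(n,"top")[:3]:
        e=r["extent"];print(n,round(r["conf"],2),np.round(e),ray("top",e[:2],z).round(3))
E
```

```text
0.05 [ 0.21392868 -0.50614753  0.22134057] [-3.13947191e+00 -1.97486817e-04  3.99782152e-01]
board 0.89 [264. 204. 201. 170.] [ 0.552 -0.002  0.015]
tray 0.8 [386. 197.  80. 122.] [ 0.568 -0.247  0.011]
concho_a_center 0.74 [210. 155.  21.  16.] [0.647 0.105 0.02 ]
ring_center 0.47 [208. 208.  22.  16.] [0.544 0.106 0.018]
jar 0.87 [267. 196.  18.  24.] [ 0.563 -0.005  0.07 ]
awl 0.73 [261. 302.  72.  22.] [0.365 0.003 0.014]
maul 0.95 [220.  86. 119.  47.] [0.782 0.086 0.035]
slab 0.67 [138. 210.  82. 126.] [0.538 0.237 0.03 ]
```

View pics/top0.png

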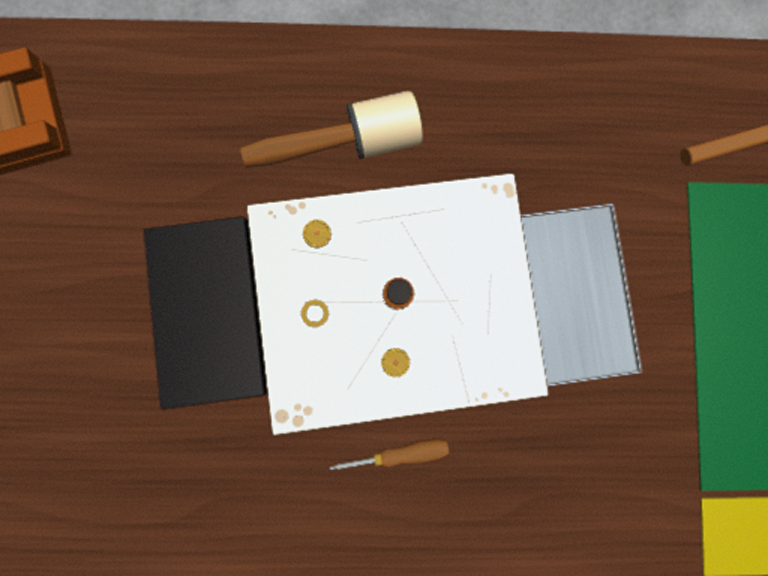

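```bash
cat >> h.py <<'E'
def blobs(im):
    hsv=cv2.cvtColor(im,cv2.COLOR_RGB2HSV)
    m=cv2.inRange(hsv,(15,90,60),(32,255,255)); m=cv2.morphologyEx(m,cv2.MORPH_CLOSE,np.ones((3,3)))
    out=[]
    for c in cv2.findContours(m,cv2.RETR_EXTERNAL,cv2.CHAIN_APPROX_NONE)[0]:
        if 120<cv2.contourArea(c)<700:
            out.append((cv2.minEnclosingCircle(c)[0],cv2.contourArea(c)))
    return out
E
python3 - <<'E'
from h import *
im=cv2.imread("pics/top0.png")[:,:,::-1]; im=cv2.resize(np.ascontiguousarray(im),(512,384),interpolation=cv2.INTER_AREA)
w=cv2.inRange(im,(200,200,200),(255,255,255)); w=cv2.morphologyEx(w,cv2.MORPH_CLOSE,np.ones((9,9)));
c=max([c for c in cv2.findContours(w,0,1)[0] if cv2.boundingRect(c)[1]>90],key=cv2.contourArea)
h=cv2.convexHull(c); q=cv2.approxPolyN(h,4).reshape(-1,2)
Q=np.array([ray("top",u,.015)[:2] for u in q.astype(float)]);print(q.tolist(),Q.round(3).tolist())
rr=cv2.minAreaRect(Q.astype(np.float32)*1000);print(rr)
C=Q.mean(0)
# +y axis of board: left in the world
s=Q[np.argsort(Q[:,1])]; y=(s[2:].mean(0)-s[:2].mean(0));y/=np.linalg.norm(y);x=np.array([y[1],-y[0]])
print("C",C,"yaw",np.arctan2(x[1],x[0]))
f=lambda P:np.round([(P[:2]-C)@x,(P[:2]-C)@y],4)
for (u,a) in blobs(im): 
    P=ray("top",u,.0195);print(u,a,P.round(4),f(P))
P=ray("top",(398/1.5,292/1.5),.07);print("jar",P,f(P))
for u in [(522,215),(612,205),(640,372),(550,385)]: P=ray("top",np.array(u)/1.5,.011);print("tray",P.round(3),f(P))
E
```

```text
[[365, 263], [182, 289], [165, 137], [342, 115]] [[0.438, -0.201], [0.389, 0.154], [0.683, 0.194], [0.734, -0.16]]
((561.402587890625, -3.100982666015625), (298.99151611328125, 357.47216796875), 7.8524274826049805)
C [ 0.56101868 -0.00317114] yaw 0.13923200298019198
(273.5, 303.0) 144.5 [ 0.3633 -0.0207  0.0195] [-0.1983  0.01  ]
(263.0454406738281, 241.13636779785156) 248.5 [ 4.802e-01 -3.000e-04  1.950e-02] [-0.0796  0.0141]
(209.5, 208.5) 227.0 [0.5426 0.1036 0.0195] [-0.0035  0.1083]
(210.7346954345703, 155.19387817382812) 243.0 [0.647  0.1031 0.0195] [0.0999 0.0933]
jar [ 0.56615342 -0.00203684  0.07      ] [0.0052 0.0004]
tray [ 0.677 -0.172  0.011] [ 0.0909 -0.1833]
tray [ 0.692 -0.297  0.011] [ 0.0893 -0.3093]
tray [ 0.466 -0.328  0.011] [-0.1387 -0.3083]
tray [ 0.45  -0.205  0.011] [-0.1384 -0.1849]
```

Request:
servo_tool([
  [0.4, -0.36, 0, 0, 0, -0.08, 24],
  [0.8, -0.72, 0, 0, 0, -0.16, 24],
  [1, -0.9, 0, 0, 0, -0.24, 24],
  [1, -0.9, 0, 0, 0, -0.31, 24],
  [1, -0.9, 0, 0, 0, -0.39, 24],
  [1, -0.9, 0, 0, 0, -0.47, 24],
  [1, -0.9, 0, 0, 0, -0.55, 24],
  [1, -0.9, 0, 0, 0, -0.63, 24],
  [1, -0.9, 0, 0, 0, -0.7, 24],
  [1, -0.9, 0, 0, 0, -0.78, 24],
  [1, -0.9, 0, 0, 0, -0.834, 24],
  [1, -0.9, 0, 0, 0, -0.834, 24],
])

```text
time: 1.45
tool_pos: [0.2711, -0.3848, 0.2226]
ee_rot: [3.142, 0.0, 1.711]
wrist_force: [-0.3, -0.5, -0.6]
width: 0.0243
finger_force: 0.0
```

Request:
servo_tool([
  [0.32, 0.22, 0, 0, 0, 0, 24],
  [0.64, 0.44, 0, 0, 0, 0, 24],
  [0.97, 0.65, 0, 0, 0, 0, 24],
])

```text
time: 1.7
tool_pos: [0.3223, -0.279, 0.2224]
ee_rot: [3.141, -0.0, 1.705]
wrist_force: [0.2, -0.0, 0.5]
width: 0.0236
finger_force: 0.0
```

Request:
servo_tool([
  [0.32, 0.22, 0, 0, 0, 0, 24],
  [0.64, 0.44, 0, 0, 0, 0, 24],
  [0.97, 0.65, 0, 0, 0, 0, 24],
])

```text
time: 1.95
tool_pos: [0.3735, -0.1731, 0.2228]
ee_rot: [3.141, 0.001, 1.707]
wrist_force: [0.6, 0.0, -0.2]
width: 0.0242
finger_force: 0.0
```

Request:
servo_tool([
  [0.32, 0.22, 0, 0, 0, 0, 24],
  [0.64, 0.44, 0, 0, 0, 0, 24],
  [0.97, 0.65, 0, 0, 0, 0, 24],
])

```text
time: 2.2
tool_pos: [0.4245, -0.0678, 0.2228]
ee_rot: [3.14, 0.001, 1.707]
wrist_force: [0.5, -0.4, 0.7]
width: 0.0242
finger_force: 0.0
```

Request:
servo_tool([
  [0.32, 0.22, 0.2, 0, 0, 0, 24],
  [0.64, 0.44, 0.5, 0, 0, 0, 24],
  [0.97, 0.65, 0.8, 0, 0, 0, 24],
  [0.97, 0.65, 0.8, 0, 0, 0, 24],
  [0.97, 0.65, 0.8, 0, 0, 0, 24],
  [0.97, 0.65, 0.8, 0, 0, 0, 24],
])

```text
time: 2.7
tool_pos: [0.4744, 0.0358, 0.1419]
ee_rot: [-3.14, 0.0, 1.71]
wrist_force: [0.0, 0.0, -0.3]
width: 0.0242
finger_force: 0.0
```

```bash
cat >> h.py <<'E'
from scipy.spatial.transform import Rotation as Ro
C=np.array([.5610,-.0032]);YAW=.139;X=np.array([np.cos(YAW),np.sin(YAW)]);Y=np.array([-X[1],X[0]])
def bf(P): return np.round([(P[:2]-C)@X,(P[:2]-C)@Y],4)
def wray(o,uv,z):
    p=robot.camera_params("wrist");n=cv2.undistortPoints(np.array([[uv]],float),np.array(p["camera_matrix"]),np.array(p["distortion"])).ravel()
    T=np.array(p["tool_from_camera"]);R=Ro.from_euler("xyz",o["ee_rot"]).as_matrix()
    c=R@T[:3,3]+o["tool_pos"];v=R@T[:3,:3]@np.array([n[0],n[1],1]);return c+v*(z-c[2])/v[2]
def look(cam):
    o=robot.get_obs(); print("tcp",bf(o["tool_pos"]),o["tool_pos"][2].round(4))
    robot.snapshot(cam)
    for n,z in (("concho_a_center",.0195),("ring_center",.0185),("jar",.043)):
        for r in robot.find_in(n,cam)[:3]:
            e=r["extent"];P=wray(o,e[:2],z) if cam=="wrist" else ray(cam,e[:2],z); print(n,round(r["conf"],2),np.round(e),bf(P))
E
python3 - <<'E'
from h import *
save("wrist","w1",1.2); look("wrist")
E
```

```text
tcp [-0.0799  0.0498] 0.143
concho_a_center 0.91 [467. 146.  47.  41.] [0.1015 0.092 ]
ring_center 0.93 [350. 126.  42.  42.] [-0.0013  0.1086]
jar 0.79 [361. 247.  55.  41.] [0.0083 0.0078]
```

View pics/w1.png

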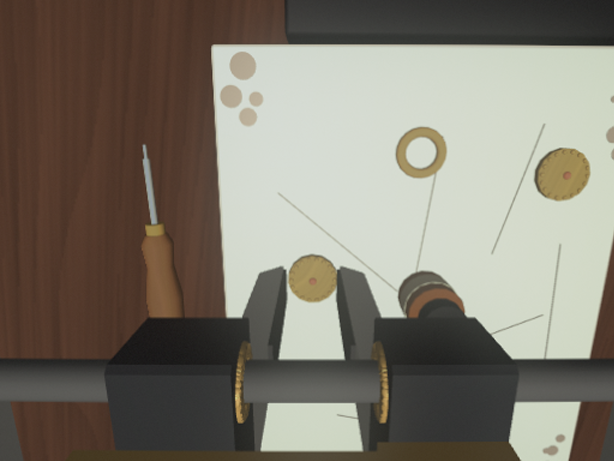

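Request:
servo_tool([
  [0, 0, 0.35, 0, 0, 0, 24],
  [0, 0, 0.7, 0, 0, 0, 24],
  [0, 0, 1, 0, 0, 0, 24],
  [0, 0, 1, 0, 0, 0, 24],
  [0, 0, 1, 0, 0, 0, 24],
])

```text
time: 3.37
tool_pos: [0.4739, 0.0348, 0.042]
ee_rot: [-3.139, -0.0, 1.708]
wrist_force: [0.6, -0.3, 0.1]
width: 0.0243
finger_force: 0.0
```

Request:
servo_tool([
  [0, 0, 0.04, 0, 0, 0, 24],
  [0, 0, 0.08, 0, 0, 0, 24],
  [-0.05, 0, 0.08, 0, 0, 0, 24],
  [-0.1, 0, 0.08, 0, 0, 0, 24],
  [-0.15, 0, 0.08, 0, 0, 0, 24],
  [-0.15, 0, 0.08, 0, 0, 0, 24],
])

```text
time: 3.87
tool_pos: [0.4777, 0.0196, 0.0352]
ee_rot: [3.14, 0.001, 1.709]
wrist_force: [-0.6, -0.0, 0.1]
width: 0.0237
finger_force: 0.0
```

Request:
servo_tool([
  [-0.08, 0, 0, 0, 0, 0, 24],
  [-0.16, -0.01, 0, 0, 0, 0, 24],
  [-0.24, -0.01, 0, 0, 0, 0, 24],
  [-0.32, -0.02, 0, 0, 0, 0, 24],
  [-0.4, -0.02, 0, 0, 0, 0, 24],
  [-0.48, -0.03, 0, 0, 0, 0, 24],
  [-0.56, -0.03, 0, 0, 0, 0, 24],
  [-0.64, -0.04, 0, 0, 0, 0, 24],
  [-0.72, -0.04, 0, 0, 0, 0, 24],
  [-0.8, -0.05, 0, 0, 0, 0, 24],
  [-0.88, -0.05, 0, 0, 0, 0, 24],
  [-0.96, -0.06, 0, 0, 0, 0, 24],
])

```text
time: 4.87
tool_pos: [0.4844, -0.0761, 0.0345]
ee_rot: [3.141, 0.0, 1.71]
wrist_force: [-0.8, 0.8, -0.1]
width: 0.0239
finger_force: 0.2
```

Request:
servo_tool([
  [-0.08, 0, 0, 0, 0, 0, 24],
  [-0.16, -0.01, 0, 0, 0, 0, 24],
  [-0.24, -0.01, 0, 0, 0, 0, 24],
  [-0.32, -0.02, 0, 0, 0, 0, 24],
  [-0.4, -0.02, 0, 0, 0, 0, 24],
  [-0.48, -0.03, 0, 0, 0, 0, 24],
  [-0.56, -0.03, 0, 0, 0, 0, 24],
  [-0.64, -0.04, 0, 0, 0, 0, 24],
  [-0.7, -0.04, 0, 0, 0, 0, 24],
  [-0.7, -0.04, 0, 0, 0, 0, 24],
])

```text
time: 5.7
tool_pos: [0.4903, -0.1465, 0.0345]
ee_rot: [3.141, 0.001, 1.709]
wrist_force: [0.7, 0.3, -0.4]
width: 0.0239
finger_force: 0.0
```

```bash
python3 - <<'E'
from h import *
look("top"); save("wrist","w2",1.0)
E
```

```text
tcp [-0.0899 -0.1322] 0.0345
ring_center 0.63 [209. 207.  21.  14.] [-0.0003  0.1084]
jar 0.77 [266. 196.  21.  20.] [ 0.0053 -0.0023]
```

View pics/w2.png

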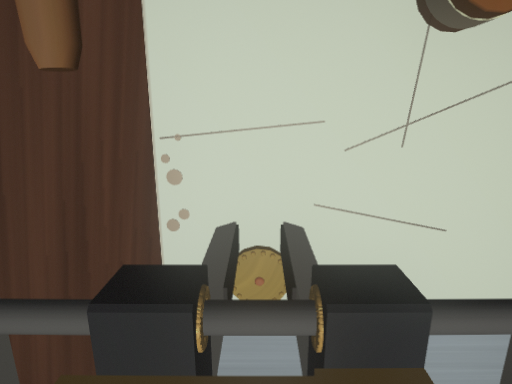

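Request:
servo_tool([
  [-0.08, 0, 0, 0, 0, 0, 24],
  [-0.16, 0, 0, 0, 0, 0, 24],
  [-0.24, 0, 0, 0, 0, 0, 24],
  [-0.32, 0, 0, 0, 0, 0, 24],
  [-0.4, 0, 0, 0, 0, 0, 24],
  [-0.48, 0, 0, 0, 0, 0, 24],
  [-0.55, 0, 0, 0, 0, 0, 24],
  [-0.62, 0, 0, 0, 0, 0, 24],
  [-0.62, 0, 0, 0, 0, 0, 24],
  [-0.62, 0, 0, 0, 0, 0, 24],
])

```text
time: 6.78
tool_pos: [0.4986, -0.207, 0.0344]
ee_rot: [-3.142, -0.0, 1.709]
wrist_force: [0.3, 1.0, 0.1]
width: 0.024
finger_force: 0.0
```

Request:
servo_tool([
  [0, 0, -0.3, 0, 0, 0, 24],
  [0.2, 0.2, -0.7, 0, 0, 0, 24],
  [0.5, 0.5, -1, 0, 0, 0, 24],
  [0.8, 0.8, -1, 0, 0, 0, 24],
  [1, 1, -1, 0, 0, 0, 24],
  [1, 1, -1, 0, 0, 0, 24],
])

```text
time: 7.28
tool_pos: [0.5876, -0.0878, 0.1363]
ee_rot: [3.136, -0.002, 1.717]
wrist_force: [-0.2, 0.1, -0.2]
width: 0.024
finger_force: 0.0
```

```bash
python3 - <<'E'
from h import *
look("top"); save("top","t2",1.5)
E
```

```text
tcp [ 0.0146 -0.0874] 0.1363
concho_a_center 0.53 [212. 153.  20.  21.] [0.1044 0.0907]
ring_center 0.6 [210. 206.  18.  17.] [0.0002 0.106 ]
jar 0.54 [267. 196.  24.  22.] [ 0.0046 -0.0032]
```

View pics/t2.png

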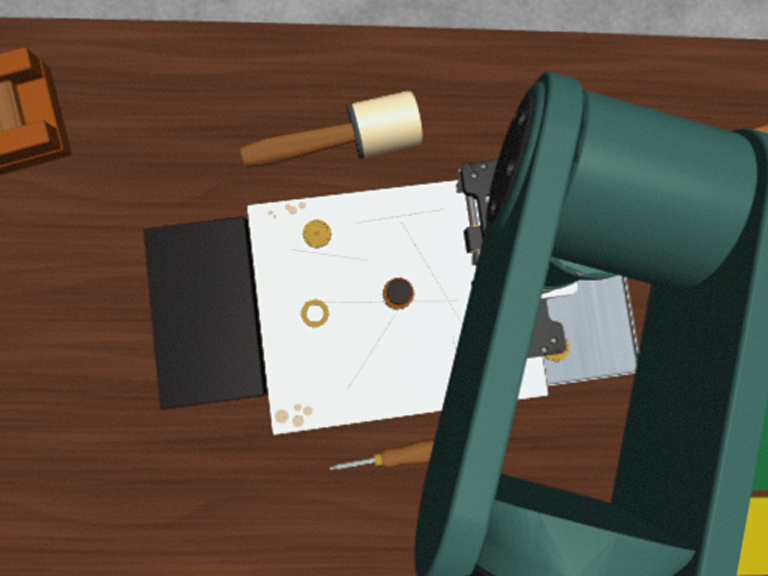

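Request:
servo_tool([
  [0.35, 0.17, 0, 0, 0, 0, 24],
  [0.7, 0.34, 0, 0, 0, 0, 24],
  [1, 0.5, 0, 0, 0, 0, 24],
])

```text
time: 7.78
tool_pos: [0.619, 0.0118, 0.1342]
ee_rot: [-3.141, -0.0, 1.706]
wrist_force: [0.4, 0.1, 0.4]
width: 0.0239
finger_force: 0.0
```

Request:
servo_tool([
  [0.35, 0.16, 0, 0, 0, 0, 24],
  [0.7, 0.32, 0, 0, 0, 0, 24],
  [1, 0.466, 0, 0, 0, 0, 24],
])

```text
time: 8.03
tool_pos: [0.6516, 0.1182, 0.1341]
ee_rot: [-3.141, -0.0, 1.708]
wrist_force: [0.1, 0.6, 0.4]
width: 0.0241
finger_force: 0.0
```

Request:
servo_tool([
  [0.215, 0, 0, 0, 0, 0.055, 24],
  [0.215, 0, 0.2, 0, 0, 0.109, 24],
  [0.215, 0, 0.5, 0, 0, 0.109, 24],
  [0.215, 0, 0.5, 0, 0, 0.109, 24],
  [0.215, 0, 0.5, 0, 0, 0.109, 24],
])

```text
time: 8.45
tool_pos: [0.6468, 0.1374, 0.0817]
ee_rot: [-3.135, 0.001, 1.537]
wrist_force: [0.1, -0.1, 0.4]
width: 0.0239
finger_force: 0.0
```

```bash
python3 - <<'E'
from h import *
save("wrist","w3",1.0);look("wrist"); print(robot.get_obs()["ee_rot"])
E
```

```text
tcp [0.106  0.1274] 0.0841
concho_a_center 0.77 [261. 257.  45.  48.] [0.1027 0.0934]
ring_center 0.92 [121. 256.  48.  40.] [-0.0008  0.1115]
[ 3.13786282e+00 -5.12834524e-04  1.53761102e+00]
```

View pics/w3.png

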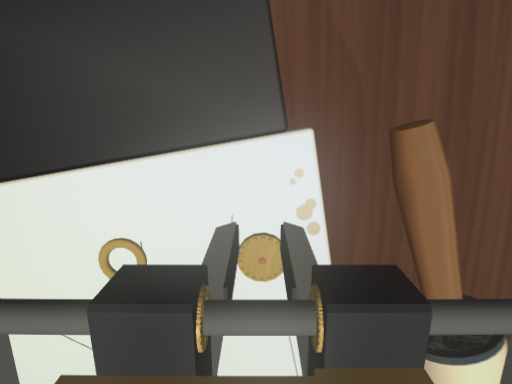

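Request:
servo_tool([
  [0, 0, 0.25, 0, 0, 0, 24],
  [0, 0, 0.5, 0, 0, 0, 24],
  [0, 0, 0.5, 0, 0, 0, 24],
  [0, 0, 0.5, 0, 0, 0, 24],
  [-0.06, 0, 0.5, 0, 0, 0, 24],
  [-0.12, 0, 0.5, 0, 0, 0, 24],
  [-0.18, 0, 0.5, 0, 0, 0, 24],
  [-0.26, 0, 0.5, 0, 0, 0, 24],
  [-0.34, 0, 0.5, 0, 0, 0, 24],
  [-0.42, 0, 0.5, 0, 0, 0, 24],
])

```text
time: 9.53
tool_pos: [0.6475, 0.096, 0.0348]
ee_rot: [3.141, 0.0, 1.538]
wrist_force: [-0.1, 0.9, 1.0]
width: 0.024
finger_force: 0.2
```

Request:
servo_tool([
  [-0.08, 0, 0, 0, 0, 0, 24],
  [-0.16, 0, 0, 0, 0, 0, 24],
  [-0.24, 0, 0, 0, 0, 0, 24],
  [-0.32, 0, 0, 0, 0, 0, 24],
  [-0.4, 0, 0, 0, 0, 0, 24],
  [-0.48, 0, 0, 0, 0, 0, 24],
  [-0.56, 0, 0, 0, 0, 0, 24],
  [-0.64, 0, 0, 0, 0, 0, 24],
  [-0.72, 0, 0, 0, 0, 0, 24],
  [-0.8, 0, 0, 0, 0, 0, 24],
  [-0.88, 0, 0, 0, 0, 0, 24],
  [-0.96, 0, 0, 0, 0, 0, 24],
])

```text
time: 10.53
tool_pos: [0.6443, 0.0003, 0.0344]
ee_rot: [-3.142, 0.0, 1.539]
wrist_force: [0.2, 0.4, 0.8]
width: 0.0239
finger_force: 0.2
```

Request:
servo_tool([
  [-0.08, 0, 0, 0, 0, 0, 24],
  [-0.16, 0, 0, 0, 0, 0, 24],
  [-0.24, 0, 0, 0, 0, 0, 24],
  [-0.32, 0, 0, 0, 0, 0, 24],
  [-0.4, 0, 0, 0, 0, 0, 24],
  [-0.48, 0, 0, 0, 0, 0, 24],
  [-0.56, 0, 0, 0, 0, 0, 24],
  [-0.64, 0, 0, 0, 0, 0, 24],
  [-0.72, 0, 0, 0, 0, 0, 24],
  [-0.8, 0, 0, 0, 0, 0, 24],
  [-0.88, 0, 0, 0, 0, 0, 24],
  [-0.96, 0, 0, 0, 0, 0, 24],
])

```text
time: 11.53
tool_pos: [0.6412, -0.0956, 0.0344]
ee_rot: [-3.142, 0.0, 1.539]
wrist_force: [0.5, 0.4, -0.3]
width: 0.0243
finger_force: 0.2
```

```bash
python3 - <<'E'
from h import *
save("wrist","w4",1.0);look("wrist")
E
```

```text
tcp [ 0.0664 -0.1044] 0.0345
concho_a_center 0.9 [260. 273.  47.  59.] [ 0.0644 -0.1251]
concho_a_center 0.67 [497.  58.  27. 116.] [ 0.2029 -0.0286]
jar 0.67 [ 77.  60. 141. 103.] [0.0052 0.0012]
```

View pics/w4.png

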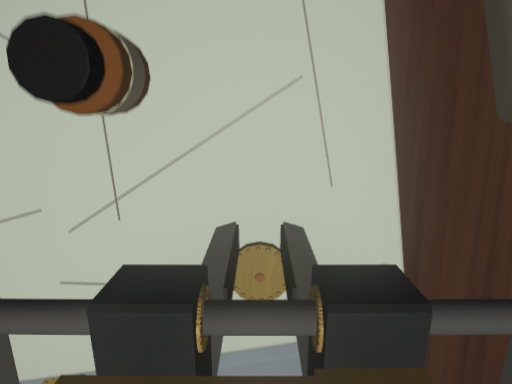

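Request:
servo_tool([
  [-0.08, 0, 0, 0, 0, 0, 24],
  [-0.16, 0, 0, 0, 0, 0, 24],
  [-0.24, 0, 0, 0, 0, 0, 24],
  [-0.32, 0, 0, 0, 0, 0, 24],
  [-0.4, 0, 0, 0, 0, 0, 24],
  [-0.48, 0, 0, 0, 0, 0, 24],
  [-0.56, 0, 0, 0, 0, 0, 24],
  [-0.64, 0, 0, 0, 0, 0, 24],
  [-0.72, 0, 0, 0, 0, 0, 24],
  [-0.8, 0, 0, 0, 0, 0, 24],
  [-0.88, 0, 0, 0, 0, 0, 24],
  [-0.93, 0, 0, 0, 0, 0, 24],
])

```text
time: 12.78
tool_pos: [0.6382, -0.1891, 0.0345]
ee_rot: [3.141, 0.0, 1.538]
wrist_force: [-0.5, -0.4, -0.2]
width: 0.0237
finger_force: 0.0
```

Request:
servo_tool([
  [0, 0, 0, 0, 0, 0, 24],
  [0, 0, -0.3, 0, 0, 0, 24],
  [0, 0, -0.7, 0, 0, 0, 24],
  [0.2, 0, -1, 0, 0, 0, 24],
  [0.32, 0, -1, 0, 0, 0, 24],
  [0.32, 0, -1, 0, 0, 0, 24],
])

```text
time: 13.28
tool_pos: [0.6412, -0.1536, 0.1382]
ee_rot: [3.135, 0.001, 1.542]
wrist_force: [-0.4, -0.0, 0.3]
width: 0.0241
finger_force: 0.0
```

Request:
servo_tool([
  [0.35, -0.1, 0, 0, 0, 0, 24],
  [0.7, -0.2, 0, 0, 0, 0, 24],
  [1, -0.3, 0, 0, 0, 0, 24],
])

```text
time: 13.53
tool_pos: [0.6109, -0.0535, 0.1318]
ee_rot: [-3.137, -0.001, 1.538]
wrist_force: [0.5, 0.3, 0.1]
width: 0.0241
finger_force: 0.0
```

Request:
servo_tool([
  [0.35, -0.1, 0, 0, 0, 0, 24],
  [0.7, -0.2, 0, 0, 0, 0, 24],
  [1, -0.3, 0, 0, 0, 0, 24],
])

```text
time: 13.78
tool_pos: [0.5839, 0.0479, 0.132]
ee_rot: [-3.137, -0.0, 1.539]
wrist_force: [-0.1, 0.1, -0.1]
width: 0.0236
finger_force: 0.0
```

Request:
servo_tool([
  [0.3, -0.08, 0, 0, 0, 0.07, 24],
  [0.6, -0.16, 0, 0, 0, 0.14, 24],
  [0.9, -0.245, 0, 0, 0, 0.21, 24],
  [0.9, -0.245, 0.2, 0, 0, 0.28, 24],
  [0.9, -0.245, 0.5, 0, 0, 0.337, 24],
  [0.9, -0.245, 0.5, 0, 0, 0.337, 24],
  [0.9, -0.245, 0.5, 0, 0, 0.337, 24],
])

```text
time: 14.37
tool_pos: [0.5615, 0.1363, 0.0808]
ee_rot: [-3.136, 0.006, 1.012]
wrist_force: [0.1, 0.0, 1.0]
width: 0.0241
finger_force: 0.0
```

```bash
python3 - <<'E'
from h import *
save("top","t3",1.0);look("wrist"); print(robot.get_obs()["ee_rot"])
E
```

```text
tcp [0.0215 0.1379] 0.083
ring_center 0.74 [261. 262.  50.  46.] [-0.0014  0.1079]
[ 3.13927566e+00 -1.82619678e-03  1.00936862e+00]
```

View pics/t3.png

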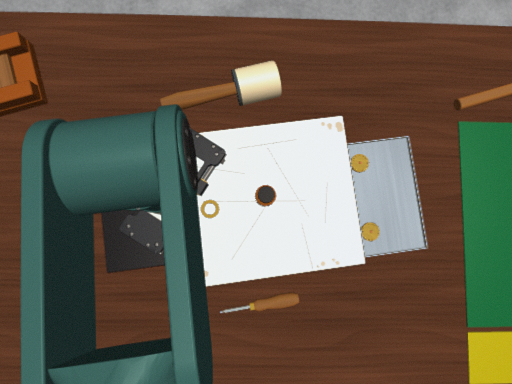

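Request:
servo_tool([
  [0, 0, 0.25, 0, 0, 0, 24],
  [0, 0, 0.5, 0, 0, 0, 24],
  [0, 0, 0.5, 0, 0, 0, 24],
  [0, 0, 0.5, 0, 0, 0, 24],
  [-0.06, 0, 0.5, 0, 0, 0, 24],
  [-0.12, 0, 0.5, 0, 0, 0, 24],
  [-0.18, 0, 0.5, 0, 0, 0, 24],
  [-0.25, 0, 0.5, 0, 0, 0, 24],
  [-0.32, 0, 0.5, 0, 0, 0, 24],
  [-0.4, 0, 0.5, 0, 0, 0, 24],
])

```text
time: 15.45
tool_pos: [0.5427, 0.1023, 0.0349]
ee_rot: [3.141, -0.001, 1.009]
wrist_force: [1.3, -0.5, 0.5]
width: 0.0238
finger_force: 0.3
```

Request:
servo_tool([
  [-0.08, 0, 0, 0, 0, 0, 24],
  [-0.16, 0, 0, 0, 0, 0, 24],
  [-0.24, 0, 0, 0, 0, 0, 24],
  [-0.32, 0, 0, 0, 0, 0, 24],
  [-0.4, 0, 0, 0, 0, 0, 24],
  [-0.48, 0, 0, 0, 0, 0, 24],
  [-0.54, 0, 0, 0, 0, 0, 24],
  [-0.6, 0, 0, 0, 0, 0, 24],
  [-0.65, 0, 0, 0, 0, 0, 24],
  [-0.65, 0, 0, 0, 0, 0, 24],
])

```text
time: 16.28
tool_pos: [0.5077, 0.0471, 0.0344]
ee_rot: [-3.141, 0.001, 1.009]
wrist_force: [1.1, 0.1, -0.2]
width: 0.0239
finger_force: 0.0
```

Request:
servo_tool([
  [0.1, 0, 0, 0, 0, 0, 24],
  [0.25, 0, -0.1, 0, 0, 0, 24],
  [0.3, 0, -0.5, 0, 0, -0.07, 24],
  [0.3, 0, -0.5, 0, 0, -0.14, 24],
  [0.3, 0, -0.5, 0, 0, -0.21, 24],
  [0.3, 0, -0.5, 0, 0, -0.28, 24],
  [0.3, 0, -0.5, 0, 0, -0.35, 24],
  [0.3, 0, -0.5, 0, 0, -0.42, 24],
  [0.3, 0, -0.5, 0, 0, -0.446, 24],
  [0.3, 0, -0.5, 0, 0, -0.446, 24],
])

```text
time: 17.12
tool_pos: [0.5246, 0.0742, 0.0843]
ee_rot: [3.142, -0.0, 1.711]
wrist_force: [0.4, -0.2, -0.4]
width: 0.0242
finger_force: 0.0
```

```bash
python3 - <<'E'
from h import *
look("wrist"); print(robot.get_obs()["ee_rot"]); look("top")
E
```

```text
tcp [-0.0253  0.0817] 0.0843
ring_center 0.71 [201. 252.  22.  22.] [-0.0675  0.0513]
jar 0.71 [294. 226. 435. 316.] [-0.0015  0.0807]
jar 0.58 [290. 336.  20.  85.] [-0.0016 -0.0029]
[ 3.14156922e+00 -5.29122666e-05  1.70936081e+00]
tcp [-0.0256  0.0812] 0.0844
concho_a_center 0.82 [362. 163.  20.  13.] [ 0.047  -0.2027]
concho_a_center 0.35 [220.  85. 119.  46.] [0.2387 0.0584]
jar 0.62 [370. 232.  21.  18.] [-0.09   -0.1888]
jar 0.5 [274. 195.   8.  17.] [ 0.0038 -0.0168]
```

Request:
servo_tool([
  [0, -0.2, 0, 0, 0, 0, 24],
  [0, -0.355, 0, 0, 0, 0, 24],
  [0, -0.355, 0, 0, 0, 0, 24],
  [0, -0.355, 0, 0, 0, 0, 24],
])

```text
time: 17.85
tool_pos: [0.4891, 0.0684, 0.0847]
ee_rot: [3.141, 0.0, 1.709]
wrist_force: [0.7, -0.0, 0.6]
width: 0.0243
finger_force: 0.0
```

```bash
python3 - <<'E'
from h import *
save("wrist","w5",1.0);look("wrist")
E
```

```text
tcp [-0.0607  0.0808] 0.0848
ring_center 0.72 [262. 261.  46.  46.] [-0.0572  0.0427]
```

View pics/w5.png

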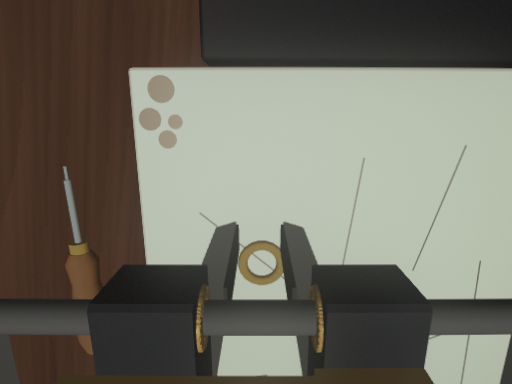

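Request:
servo_tool([
  [0, 0, 0.25, 0, 0, 0, 24],
  [0, 0, 0.5, 0, 0, 0, 24],
  [0, 0, 0.5, 0, 0, 0, 24],
  [0, 0, 0.5, 0, 0, 0, 24],
  [-0.06, 0, 0.5, 0, 0, 0, 24],
  [-0.12, 0, 0.5, 0, 0, 0, 24],
  [-0.18, 0, 0.5, 0, 0, 0, 24],
  [-0.25, 0, 0.5, 0, 0, 0, 24],
  [-0.32, 0, 0.5, 0, 0, 0, 24],
  [-0.4, 0, 0.5, 0, 0, 0, 24],
])

```text
time: 18.93
tool_pos: [0.4947, 0.0279, 0.0346]
ee_rot: [3.141, 0.0, 1.71]
wrist_force: [0.6, 0.0, 0.6]
width: 0.024
finger_force: 0.1
```

Request:
servo_tool([
  [-0.08, 0, 0, 0, 0, 0, 24],
  [-0.16, 0, 0, 0, 0, 0, 24],
  [-0.24, 0, 0, 0, 0, 0, 24],
  [-0.32, 0, 0, 0, 0, 0, 24],
  [-0.4, 0, 0, 0, 0, 0, 24],
  [-0.48, 0, 0, 0, 0, 0, 24],
  [-0.56, 0, 0, 0, 0, 0, 24],
  [-0.64, 0, 0, 0, 0, 0, 24],
  [-0.72, 0, 0, 0, 0, 0, 24],
  [-0.8, 0, 0, 0, 0, 0, 24],
  [-0.88, 0, 0, 0, 0, 0, 24],
  [-0.96, 0, 0, 0, 0, 0, 24],
])

```text
time: 19.93
tool_pos: [0.508, -0.0671, 0.0345]
ee_rot: [3.142, 0.0, 1.71]
wrist_force: [-0.5, 0.3, 0.7]
width: 0.0242
finger_force: 0.2
```

Request:
servo_tool([
  [-0.08, 0.01, 0, 0, 0, 0, 24],
  [-0.16, 0.02, 0, 0, 0, 0, 24],
  [-0.24, 0.03, 0, 0, 0, 0, 24],
  [-0.32, 0.04, 0, 0, 0, 0, 24],
  [-0.4, 0.05, 0, 0, 0, 0, 24],
  [-0.48, 0.06, 0, 0, 0, 0, 24],
  [-0.56, 0.07, 0, 0, 0, 0, 24],
  [-0.64, 0.08, 0, 0, 0, 0, 24],
  [-0.72, 0.09, 0, 0, 0, 0, 24],
  [-0.8, 0.1, 0, 0, 0, 0, 24],
  [-0.88, 0.11, 0, 0, 0, 0, 24],
  [-0.96, 0.12, 0, 0, 0, 0, 24],
])

```text
time: 20.93
tool_pos: [0.5333, -0.1605, 0.0345]
ee_rot: [3.142, 0.0, 1.71]
wrist_force: [0.6, 0.7, 1.0]
width: 0.0242
finger_force: 0.2
```

```bash
python3 - <<'E'
from h import *
look("wrist")
E
```

```text
tcp [-0.0492 -0.152 ] 0.0345
concho_a_center 0.73 [427. 292.  28.  21.] [ 0.0531 -0.1859]
ring_center 0.95 [260. 270.  53.  60.] [-0.0473 -0.1718]
```

Ring still nested; finish the push, lift and get clear.

Request:
servo_tool([
  [-0.08, 0.02, 0, 0, 0, 0, 24],
  [-0.16, 0.03, 0, 0, 0, 0, 24],
  [-0.24, 0.05, 0, 0, 0, 0, 24],
  [-0.32, 0.06, 0, 0, 0, 0, 24],
  [-0.38, 0.06, 0, 0, 0, 0, 24],
  [-0.43, 0.06, 0, 0, 0, 0, 24],
  [-0.43, 0.06, 0, 0, 0, 0, 24],
  [-0.43, 0.06, 0, 0, 0, 0, 24],
])

```text
time: 21.8
tool_pos: [0.545, -0.2018, 0.0344]
ee_rot: [-3.141, -0.0, 1.709]
wrist_force: [-0.7, 0.3, -0.7]
width: 0.024
finger_force: 0.0
```

Request:
servo_tool([
  [0, 0, -0.2, 0, 0, 0, 24],
  [0, 0, -0.6, 0, 0, 0, 24],
  [0, 0, -1, 0, 0, 0, 24],
  [0, 0, -1, 0, 0, 0, 24],
])

```text
time: 22.13
tool_pos: [0.5494, -0.2031, 0.1444]
ee_rot: [3.128, 0.009, 1.71]
wrist_force: [0.9, 0.1, 2.0]
width: 0.0238
finger_force: 0.0
```

Request:
servo_tool([
  [0.35, 0, -0.2, 0, 0, 0, 24],
  [0.7, 0, -0.4, 0, 0, 0, 24],
  [1, 0, -0.6, 0, 0, 0, 24],
])

```text
time: 22.38
tool_pos: [0.5304, -0.1007, 0.1949]
ee_rot: [-3.141, -0.001, 1.709]
wrist_force: [0.1, 0.3, -0.3]
width: 0.0241
finger_force: 0.0
```

Request:
servo_tool([
  [0.4, 0, 0, 0, 0, 0, 24],
  [0.8, 0, 0, 0, 0, 0, 24],
  [1, 0, 0, 0, 0, 0, 24],
])

```text
time: 22.63
tool_pos: [0.5165, 0.0006, 0.1954]
ee_rot: [3.14, -0.002, 1.713]
wrist_force: [0.1, 0.2, 0.4]
width: 0.0238
finger_force: 0.0
```

Request:
servo_tool([
  [0.4, 0, 0, 0, 0, 0, 24],
  [0.8, 0, 0, 0, 0, 0, 24],
  [1, 0, 0, 0, 0, 0, 24],
  [1, 0, 0, 0, 0, 0, 24],
  [1, 0, 0, 0, 0, 0, 24],
])

```text
time: 23.05
tool_pos: [0.5031, 0.0966, 0.1945]
ee_rot: [3.141, 0.001, 1.713]
wrist_force: [0.1, -0.5, 1.4]
width: 0.0239
finger_force: 0.0
```

```bash
python3 - <<'E'
from h import *
im=robot.snapshot("top"); c=im[90:290,200:450]; cv2.imwrite("pics/t4.png",cv2.resize(np.ascontiguousarray(c[:,:,::-1]),None,fx=3,fy=3,interpolation=cv2.INTER_CUBIC))
for n,z in (("tray",.011),("jar",.07),("awl",.014),("maul",.035),("ring_center",.0055),("concho_a_center",.0055)):
    for r in robot.find_in(n,"top")[:2]: print(n,round(r["conf"],2),np.round(r["extent"]),bf(ray("top",r["extent"][:2],z)))
E
```

```text
tray 0.89 [385. 196.  79. 121.] [-0.0241 -0.2415]
jar 0.58 [266. 196.  21.  20.] [ 0.0029 -0.0003]
awl 0.92 [265. 301.  64.  19.] [-0.1929  0.0262]
maul 0.58 [220.  85. 117.  49.] [0.2322 0.0579]
ring_center 0.6 [367. 207.  20.  16.] [-0.0414 -0.2033]
ring_center 0.36 [368. 231.  20.  20.] [-0.0886 -0.1983]
concho_a_center 0.64 [265. 301.  64.  19.] [-0.1956  0.0256]
concho_a_center 0.62 [361. 163.  18.  20.] [ 0.049  -0.2047]
```

View pics/t4.png

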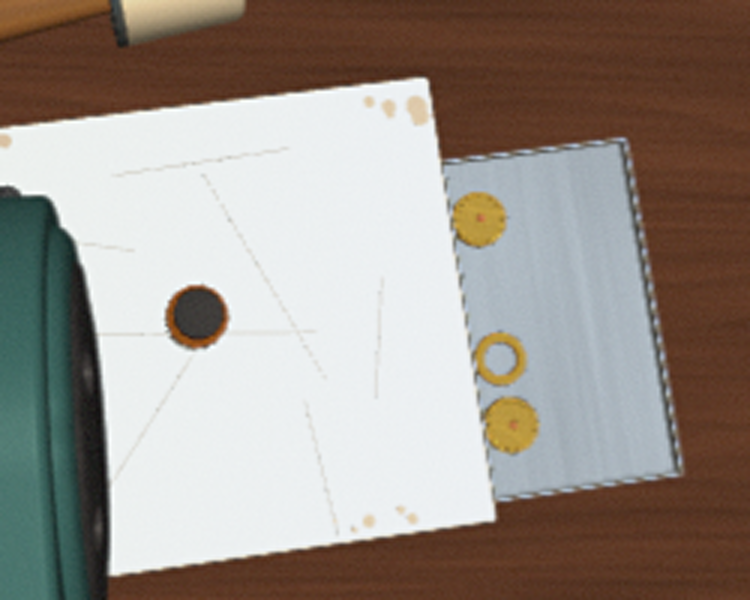

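The crop shows all three pieces lying inside the tray: conchos at (480,220) and (511,425), ring at (500,358). The jar at (197,316) has not moved, and the tray, awl and maul are where they were.

```bash
python3 -c "
from bench import robot
print(robot.close_job())"
```

```text
the job is handed in; nothing more can be done
None
```

I swept both conchos and the ring off the board into the tray, with the jar, awl, maul and tray still in place in the last picture, and handed the job in at about 23 s of the 67 s limit; no verdict came back.

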